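# Put the tea-shelf odds and ends back where each kind belongs

## Robot

A 7-joint arm with a two-finger parallel gripper is mounted at the origin on the work surface. World frame = base frame: x ahead of the robot, y to its left, z up, the work surface at z = 0. Lengths are in m, angles in rad, forces in N, time in s.
With the tool pointing down it reaches from about 0.4 to 0.9 m from the base axis. Payload 5.6 kg.
Tool frame: the origin (TCP) lies midway between the tips of the shut fingers; the grasp point (between the pads) lies 19 mm behind it; z points along the fingers, y is the line along which they close (so a half turn about z gives the same grasp; the last joint's range is limited). The gripper opens to 92 mm and grips with 3 to 60 N. Pads are 20 mm wide; open, the fingers measure 128 mm over their backs; the gripper's body (75 mm by 189 mm) begins 69 mm behind the grasp point.
Start: joints at [-1.365, 0.468, -0.012, 1.603, 0.006, 1.071, -0.056], TCP at [0.16, 0.63, 0.215] pointing down, gripper open.
Joint ranges: [-2.53, 2.53], [-0.31, 2.02], [-1.57, 1.55], [0.28, 2.44], [-1.29, 4.43], [0.15, 1.84], [-2.92, 2.92]. Speed limits (rad/s): [2.57, 2.57, 3.14, 3.14, 3.14, 3.14, 3.14].

## Interface

Orientations are given as a 3x3 rotation matrix whose columns are the frame's x, y, z axes.
In Python, from cell import bot gives the robot as it stands.
- The arm moves only by the tool servo_tool, never from a script. Its argument "rows" is a list of rows, each an object with "travel": the shift along the tool's x, y, z as a fraction of full scale, a list of three; "angular": the turn, a rotation vector about the tool's x, y, z as a fraction of full scale, a list of three; "gripper": the opening, from -1 (shut) to 1 (fully open). In form: [{"travel": [tx, ty, tz], "angular": [rx, ry, rz], "gripper": gripper}, ...]. A call has exactly 10 rows; each row is the pose to reach, as a shift and turn from the pose commanded when the call began, along the tool's axes at that moment; what a row does not reach only later rows make up. Full scale, the value 1, is 0.6 m for a shift and 30 degrees for a turn. A row lasts 1/10 s, in which the tool goes at most 50 mm and 8.59 degrees, less where a joint would pass 70% of its speed; a pose out of reach is approached as far as the arm can. A call with a number of a shift or a turn outside -1 to 1 is refused whole. A call with a gripper value outside its range is refused whole. The fingers move at their own pace and stop on an object; "newtons" is the grip in N (left out, the last holds). Time passes only in rows, so rows that repeat a pose let the fingers close, or fill a call up. It gives the time, the measured TCP pose, the force, the opening and the grip force at its end, in the units of the state.
- bot.sense(): the state, without advancing time (a new reading comes with each control period).
- bot.read_camera(name): name is "scene" or "top"; returns a dict with "img" (480x640x3 uint8, red, green, blue), "range_z" (480x640 float32, m along the optical axis (not along the pixel's ray), 0 where there is no reading), "intrinsics" (3x3 intrinsics, pixels), "extrinsics" (4x4, takes a point from camera to world coordinates). Camera axes: x right, y down, z forward; pixel columns grow to the right and rows downward; lengths in m; the calibration is good to about 2 mm. A picture is of the moment at which its call begins.
- bot.sign_off(): hands the job in; it is judged then, once.
The state is a dict: "t": time; "joint_pos": joint angles; "dq": joint speeds; "effort": joint torques, N m; "tcp_pos": TCP position; "tool_rot": TCP orientation; "wrist_force": force on the tool from outside, world axes, zero at the start; "ft_torque": the same for the moment, N m; "width": finger opening in m; "gripper_force": force on a finger pad.
Only numpy, scipy, OpenCV 4.12 (cv2) and the standard library are available. Lean on these libraries where they do the work, as an engineer would, in place of code of your own. Each camera call takes 0.05 s, during which the arm holds its last target. There are 200 camera calls.

## Task

Tidy the tea things on the walnut board: stand both honey jars side by side in the round porcelain dish, stand both sweetener dispensers in the square wooden tray, and lay the spoon lengthwise in the long wooden tray. Everything should rest upright on the floor of its own dish or tray, and the milk jug and the teapot must be left where they stand.

Things in the scene. Friction and masses are not known exactly. Their poses are not given: they have to be found in the camera images.
- jar1: small honey jar, amber glass with a brass-coloured lid: an upright round jar 42 mm in diameter (the widest part), 45 mm tall, about 80 g; origin at the centre of its underside, z up. The two jars are alike.
- jar2: small honey jar, amber glass with a brass-coloured lid: an upright round jar 42 mm in diameter (the widest part), 45 mm tall, about 80 g; origin at the centre of its underside, z up. The two jars are alike.
- pot1: sweetener dispenser: upright flat white plastic pot, 22 mm thick (its x) by 40 mm wide (its y), body 50 mm tall, with a smaller grey push top 16 x 26 mm reaching to 60 mm; about 40 g; origin at the centre of its underside, z up. The two pots are alike.
- pot2: sweetener dispenser: upright flat white plastic pot, 22 mm thick (its x) by 40 mm wide (its y), body 50 mm tall, with a smaller grey push top 16 x 26 mm reaching to 60 mm; about 40 g; origin at the centre of its underside, z up. The two pots are alike.
- spoon: steel spoon lying flat, 119 mm long, 45 g: a straight handle 10 mm wide and 7 mm thick runs along its x from -61 mm to +24 mm, its underside on the board; the round bowl, 36 mm across and 9 mm high, is centred at x = +40 mm. Origin on the underside, close to the balance point, under the handle; z up.
- dish: round white porcelain dish, fixed: 146 mm across, rim 14 mm high, flat inner floor 5 mm above the board and about 120 mm across; origin at the centre of its underside, on the board.
- square_tray: square pale wooden tray, fixed: 132 x 132 mm outside, 122 x 122 mm inside, rim 16 mm high, inner floor 5 mm above the board; origin at the centre of its underside, x and y along its sides.
- long_tray: long pale wooden tray, fixed: 168 mm along its x, 98 mm along its y outside, 160 x 90 mm inside, rim 12 mm high, inner floor 4 mm above the board; origin at the centre of its underside.
- jug: bystander: white porcelain milk jug, 80 mm tall, body 72 mm across, handle reaching 58 mm to its +y, lip to -y; origin at the centre of its underside. Loose; leave it standing where it is.
- teapot: bystander: small aluminium teapot, 85 mm tall with its knob, body 104 mm across, black handle reaching 81 mm to its +y, spout 84 mm to its -y; origin at the centre of its underside. Loose; leave it standing where it is.
Mind the look-alikes: they are no part of the job. Leave any purple or red look-alike of the jar1 alone.

How it is judged:
By the outcome, as a careful person would: the job done as asked, in the order asked, and still so for the second after the job is handed in, with the robot touching nothing.
It also fails if it takes over 120 s, if anything falls off the work surface, if the arm or the gripper's body presses on something with over 40 N, if the wrist force passes 120 N, or if a joint passes its speed limit or range.

## Working session

There is one attempt and no reset: what is moved stays moved. The work goes in short steps, Python scripts to look and compute and a tool call to move; the robot and the scene stay as the last step left them, time stands still between calls to the robot, and variables do not carry over. Pictures are saved under pics/ and viewed, at most 14 in all, crops included, and the job is handed in when it is done.

Besides the shell and the picture viewer there is one more tool, called after "Request:" as a command line: name --argument value ..., lists and objects as JSON in quotes. servo_tool: Moves the arm, as the interface text tells. Its arguments: {"type":"object","properties":{"rows":{"type":"array","items":{"type":"object","properties":{"travel":{"type":"array","items":{"type":"number","minimum":-1,"maximum":1}},"angular":{"type":"array","items":{"type":"number","minimum":-1,"maximum":1}},"gripper":{"type":"number"}}}},"newtons":{"type":"number"}},"required":["rows"]}

```bash
ls; mkdir -p pics; python3 - <<'E'
from cell import bot
import cv2,numpy as np
s=bot.sense(); print(s['t'],s['tcp_pos'],s['tool_rot'],s['width'])
for n in("scene","top"):
    c=bot.read_camera(n); cv2.imwrite(f"pics/{n}0.png",c["img"][:,:,::-1]); np.savez(f"{n}0.npz",**c)
    print(n,c["intrinsics"],c["extrinsics"])
E
```

```text
pics
0.0 [0.15998666 0.62939672 0.21362182] [[-9.69199605e-01  2.46276361e-01 -2.81479552e-04]
 [ 2.46276468e-01  9.69198002e-01 -1.77043555e-03]
 [-1.63207005e-04 -1.78522722e-03 -9.99998393e-01]] 0.09208782979356687
scene [[507.42592078   0.         318.63321823]
 [  0.         507.42592078 238.26226677]
 [  0.           0.           1.        ]] [[ 0.59325727  0.64123692 -0.4866837   0.99284457]
 [ 0.80500554 -0.46996804  0.36207198 -0.39424555]
 [ 0.00344814 -0.60658491 -0.79501123  0.92788858]
 [ 0.          0.          0.          1.        ]]
top [[519.83051183   0.         324.31134046]
 [  0.         519.83051183 234.47756461]
 [  0.           0.           1.        ]] [[ 0.02500718 -0.99352558  0.11082218  0.33185241]
 [-0.99944164 -0.02730426 -0.01925848  0.01654731]
 [ 0.02215971 -0.1102787  -0.99365364  1.28348898]
 [ 0.          0.          0.          1.        ]]
```

View pics/scene0.png

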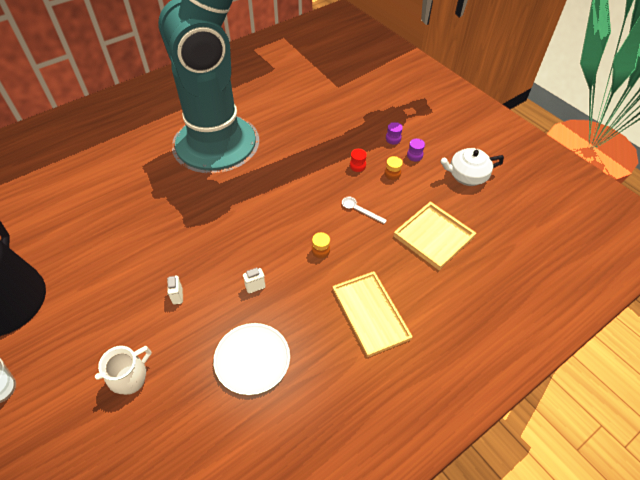

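View pics/top0.png

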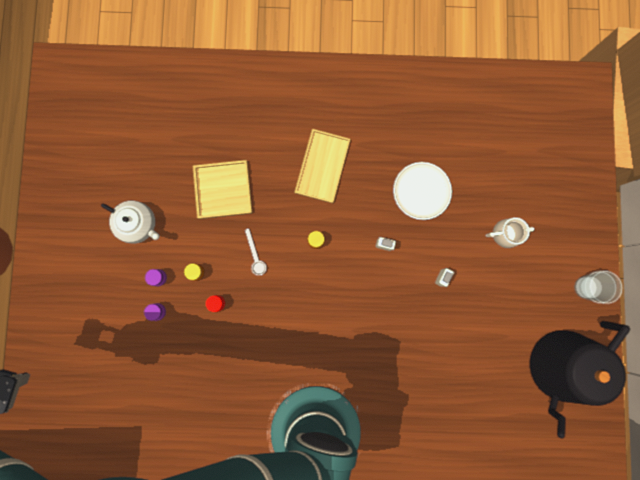

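The scene view shows yellow/amber jars at (321,244) and (394,167), a red one at (358,160), and purple ones at (395,132) and (416,150). In the top view the amber jars are at (316,239) and (192,271), red is at (214,303), and purple at (154,277) and (153,312). The pots are at (387,243) and (446,277), the spoon at (255,250), the square tray at (222,189), the long tray at (322,166) and the dish at (422,191). The amber pair with brass lids fits the description; the red and purple ones are the look-alikes. I'll confirm this in a crop and measure.

```bash
cat > h.py <<'E'
import numpy as np,cv2
def cloud(c):
    K,E,Z=c["intrinsics"],c["extrinsics"],c["range_z"]
    v,u=np.mgrid[:480,:640]
    P=np.stack([(u-K[0,2])/K[0,0]*Z,(v-K[1,2])/K[1,1]*Z,Z],-1)
    W=P@E[:3,:3].T+E[:3,3]; W[Z==0]=np.nan
    return W
def ray(c,uv,z):
    K,E=c["intrinsics"],c["extrinsics"]
    d=E[:3,:3]@np.array([(uv[0]-K[0,2])/K[0,0],(uv[1]-K[1,2])/K[1,1],1]); o=E[:3,3]
    return o+d*(z-o[2])/d[2]
def tri(c1,p1,c2,p2):
    A=[];b=[]
    for c,p in((c1,p1),(c2,p2)):
        d=ray(c,p,0)-c["extrinsics"][:3,3]; d/=np.linalg.norm(d); M=np.eye(3)-np.outer(d,d); A.append(M); b.append(M@c["extrinsics"][:3,3])
    return np.linalg.lstsq(np.vstack(A),np.hstack(b),rcond=None)[0]
def masks(c):
    h=cv2.cvtColor(c["img"],cv2.COLOR_RGB2HSV)
    return {"yellow":cv2.inRange(h,(18,170,110),(34,255,255)),"white":cv2.inRange(h,(0,0,125),(179,70,255)),"wood":cv2.inRange(h,(14,60,150),(32,165,255))}
def blobs(c,name,lo=40,hi=6000):
    m=cv2.morphologyEx(masks(c)[name],cv2.MORPH_CLOSE,np.ones((3,3)))
    n,l,s,ce=cv2.connectedComponentsWithStats(m)
    return [(ce[i],s[i],l==i) for i in range(1,n) if lo<s[i,4]<hi]
E
python3 - <<'E'
from h import *
for n in("top","scene"):
    c=dict(np.load(n+"0.npz")); W=cloud(c)
    for k in("yellow","white","wood"):
        for ce,s,m in blobs(c,k):
            P=W[m]; P=P[np.isfinite(P[:,2])]
            if len(P)<20 or P[:,0].min()<.2 : continue
            zt=np.percentile(P[:,2],90); T=P[P[:,2]>zt-.008]
            r=cv2.minAreaRect(T[:,:2].astype(np.float32)*1000)
            print(n,k,ce.round(),s[4],"z5,50,90",np.percentile(P[:,2],[5,50,90]).round(4),"mean",T.mean(0).round(4),"rect",np.round(r[0],1),np.round(r[1],1),round(r[2],1))
t=cv2.imread("pics/top0.png"); s=cv2.imread("pics/scene0.png")
a=cv2.resize(t[215:335,130:350],None,fx=3.5,fy=3.5)
b=cv2.resize(s[110:270,300:440],None,fx=2,fy=2)
o=np.zeros((420,770,3),np.uint8); cv2.imwrite("pics/cropA.png",a)
E
```

```text
top yellow [316. 239.] 234 z5,50,90 [0.0004 0.0433 0.0467] mean [0.4597 0.0127 0.0441] rect [459.8  12.1] [36.1 35.9] 46.0
top yellow [192. 271.] 154 z5,50,90 [-0.0025  0.0431  0.0466] mean [0.3747 0.3031 0.044 ] rect [373.3 302.7] [35.8 35.8] 5.6
top white [422. 191.] 2710 z5,50,90 [-0.0004  0.0051  0.0115] mean [ 0.5922 -0.2508  0.0076] rect [ 591.1 -250.1] [144.7 143.7] 84.5
top white [132. 222.] 1451 z5,50,90 [0.0419 0.059  0.07  ] mean [0.4873 0.4507 0.068 ] rect [472.4 441.4] [110.5  67.7] 40.5
top white [511. 232.] 908 z5,50,90 [0.0012 0.0505 0.0786] mean [ 0.4892 -0.4639  0.0776] rect [ 487.9 -457. ] [61.9 60.8] 50.9
top white [255. 256.] 344 z5,50,90 [-0.0019  0.0046  0.0091] mean [0.4186 0.1613 0.0056] rect [425.9 168.6] [117.2  33.3] 25.7
top white [386. 243.] 192 z5,50,90 [0.0165 0.0487 0.0603] mean [ 0.453  -0.1556  0.0583] rect [ 452.2 -156. ] [33.7 18.2] 79.3
top white [444. 277.] 218 z5,50,90 [0.0101 0.0483 0.0598] mean [ 0.3761 -0.3004  0.0582] rect [ 375.3 -300.6] [15.8 35.6] 62.9
top white [599. 286.] 1077 z5,50,90 [0.0244 0.0617 0.0909] mean [ 0.3615 -0.6566  0.09
[... 3174 characters left out ...]
573 0.0096 0.0457] rect [456.3  10. ] [32.9 35.6] 53.0
scene wood [372. 313.] 3631 z5,50,90 [0.0016 0.0049 0.0114] mean [ 0.6478 -0.0014  0.0067] rect [6.437e+02 4.000e-01] [103.6 174.7] 76.8
scene wood [252. 285.] 56 z5,50,90 [0.0039 0.0254 0.0462] mean [ 0.4591 -0.1672  0.0443] rect [ 459.5 -167.2] [33.   7.7] 62.2
scene wood [179. 292.] 74 z5,50,90 [0.0034 0.0267 0.0443] mean [ 0.3923 -0.3064  0.0428] rect [ 391.5 -304.5] [ 8.5 18.3] 18.2
scene wood [130. 380.] 555 z5,50,90 [0.018  0.0418 0.063 ] mean [ 0.5078 -0.4618  0.0618] rect [ 499.  -447.1] [34.5 88. ] 5.9
scene wood [117. 364.] 409 z5,50,90 [0.011  0.0281 0.0579] mean [ 0.4638 -0.4595  0.0616] rect [ 467.1 -455.2] [51.3 21.7] 68.5
```

View pics/cropA.png

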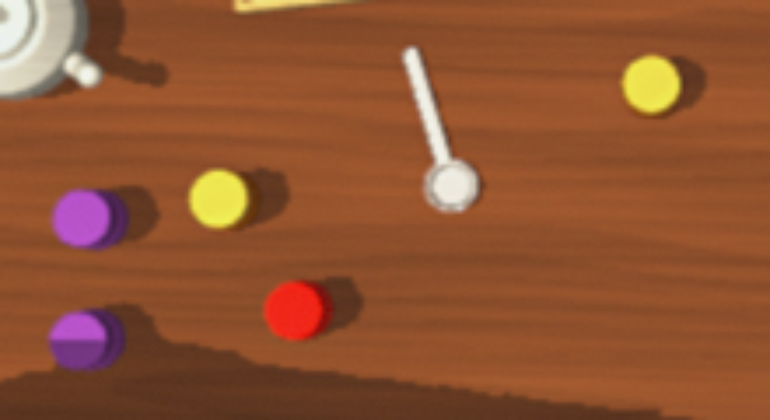

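The crop confirms it: the two amber jars are clearly distinct from the red one and the two purple ones. Heights from the two views match the text: jars 45 mm, pots 60 mm, dish and tray floors about 5 mm. Next I'll get the spoon axis and write a small planning helper.

```bash
cat > p.py <<'E'
import sys,numpy as np
from cell import bot
from scipy.spatial.transform import Rotation as Ro
# usage: p.py x y z a(deg, tool y direction in world)
s=bot.sense(); R=np.array(s["tool_rot"]); p=np.array(s["tcp_pos"])
a=np.radians(float(sys.argv[4])); y=np.array([np.cos(a),np.sin(a),0]); z=np.array([0,0,-1.]); T=np.c_[np.cross(y,z),y,z]
rv=np.degrees(Ro.from_matrix(R.T@T).as_rotvec())
print("t",s["t"],"p",p.round(4),"yaw",np.degrees(np.arctan2(R[1,1],R[0,1])).round(1),"w",round(s["width"],4),"gf",s["gripper_force"],"F",np.round(s["wrist_force"],1))
print("travel",(R.T@(np.array([float(v) for v in sys.argv[1:4]])-p)/.6).round(4),"rot/30",(rv/30).round(3), "dz1mm=.00167")
E
python3 - <<'E'
from h import *
t,s=[dict(np.load(n+"0.npz")) for n in("top","scene")]
for c,ctr in((t,(255,256)),(s,(360,209))):
    b=min(blobs(c,"white"),key=lambda b:np.hypot(*(b[0]-ctr)))
    v,u=np.nonzero(b[2]); P=np.array([ray(c,(i,j),.006)[:2] for i,j in zip(u,v)])
    m=P.mean(0); d=np.linalg.svd(P-m,full_matrices=False)[2][0]; d*=np.sign(d[0])
    q=(P-m)@d; bw=P[q<q.min()+.036].mean(0); he=P[q>q.max()-.05].mean(0); d=he-bw; d/=np.linalg.norm(d); q=(P-bw)@d
    e=bw+d*q.max(); e2=bw+d*q.min()
    print("bowl end",e2,"handle end",e,"len",q.max()-q.min(),"ang",np.degrees(np.arctan2(d[1],d[0])),"mid handle(61 from end)",e-d*.061,"bowl",bw)
    m=b[2].astype(np.uint8)
E
python3 p.py 0.458 0.011 0.16 -12
```

```text
bowl end [0.37203216 0.14416453] handle end [0.48448596 0.18489034] len 0.11960120476545731 ang 19.908150852929953 mid handle(61 from end) [0.42713134 0.16411902] bowl [0.38888247 0.15026697]
bowl end [0.36697332 0.14391612] handle end [0.48017112 0.17955761] len 0.11867627666170431 ang 17.477140153694343 mid handle(61 from end) [0.42198708 0.16123777] bowl [0.38350469 0.14912119]
t 0.1 p [0.16   0.6295 0.2138] yaw 75.7 w 0.092 gf 0.0 F [ 0.1 -0.6  0.3]
travel [-0.7353 -0.8766  0.091 ] rot/30 [-2.000e-03  2.000e-03  2.925e+00] dz1mm=.00167
```

Request:
servo_tool --newtons 20 --rows '[{"travel": [-0.05,-0.06,0],"angular": [0,0,0.2],"gripper": 0.5},{"travel": [-0.1,-0.12,0],"angular": [0,0,0.4],"gripper": 0.5},{"travel": [-0.15,-0.18,0.01],"angular": [0,0,0.6],"gripper": 0.5},{"travel": [-0.2,-0.24,0.02],"angular": [0,0,0.8],"gripper": 0.5},{"travel": [-0.25,-0.3,0.03],"angular": [0,0,1],"gripper": 0.5},{"travel": [-0.3,-0.36,0.04],"angular": [0,0,1],"gripper": 0.5},{"travel": [-0.35,-0.42,0.05],"angular": [0,0,1],"gripper": 0.5},{"travel": [-0.4,-0.48,0.06],"angular": [0,0,1],"gripper": 0.5},{"travel": [-0.45,-0.54,0.06],"angular": [0,0,1],"gripper": 0.5},{"travel": [-0.5,-0.6,0.06],"angular": [0,0,1],"gripper": 0.5}]'

```text
t: 1.1
tcp_pos: [0.3624, 0.2053, 0.1784]
tool_rot: [[-0.716, 0.698, -0.0], [0.698, 0.716, -0.0], [0.0, -0.0, -1.0]]
wrist_force: [-0.2, -0.4, 0.2]
width: 0.0688
gripper_force: 0.0
```

```bash
python3 p.py 0.458 0.011 0.12 -12
```

```text
t 1.1 p [0.3624 0.2053 0.1784] yaw 45.8 w 0.0688 gf 0.0 F [-0.2 -0.4  0.2]
travel [-0.3401 -0.1207  0.0973] rot/30 [-1.000e-03 -0.000e+00  1.925e+00] dz1mm=.00167
```

Request:
servo_tool --rows '[{"travel": [-0.08,-0.03,0.02],"angular": [0,0,0.25],"gripper": 0.5},{"travel": [-0.15,-0.06,0.05],"angular": [0,0,0.5],"gripper": 0.5},{"travel": [-0.22,-0.08,0.07],"angular": [0,0,0.75],"gripper": 0.5},{"travel": [-0.29,-0.1,0.09],"angular": [0,0,1],"gripper": 0.5},{"travel": [-0.34,-0.12,0.097],"angular": [0,0,1],"gripper": 0.5},{"travel": [-0.34,-0.12,0.097],"angular": [0,0,1],"gripper": 0.5},{"travel": [-0.34,-0.12,0.097],"angular": [0,0,1],"gripper": 0.5},{"travel": [-0.34,-0.12,0.097],"angular": [0,0,1],"gripper": 0.5},{"travel": [-0.34,-0.12,0.097],"angular": [0,0,1],"gripper": 0.5},{"travel": [-0.34,-0.12,0.097],"angular": [0,0,1],"gripper": 0.5}]'

```text
t: 2.1
tcp_pos: [0.4579, 0.0144, 0.1206]
tool_rot: [[-0.273, 0.962, 0.0], [0.962, 0.273, 0.001], [0.001, 0.001, -1.0]]
wrist_force: [-0.0, -0.0, -0.4]
width: 0.069
gripper_force: 0.0
```

```bash
python3 p.py 0.458 0.011 0.012 -12
```

```text
t 2.1 p [0.4579 0.0144 0.1206] yaw 15.9 w 0.069 gf 0.0 F [-0.  -0.  -0.4]
travel [-0.0056 -0.0014  0.181 ] rot/30 [ 0.001 -0.001  0.929] dz1mm=.00167
```

Request:
servo_tool --rows '[{"travel": [-0.005,-0.001,0.03],"angular": [0,0,0.25],"gripper": 0.5},{"travel": [-0.005,-0.001,0.06],"angular": [0,0,0.5],"gripper": 0.5},{"travel": [-0.005,-0.001,0.09],"angular": [0,0,0.75],"gripper": 0.5},{"travel": [-0.005,-0.001,0.12],"angular": [0,0,0.93],"gripper": 0.5},{"travel": [-0.005,-0.001,0.15],"angular": [0,0,0.93],"gripper": 0.5},{"travel": [-0.005,-0.001,0.17],"angular": [0,0,0.93],"gripper": 0.5},{"travel": [-0.005,-0.001,0.185],"angular": [0,0,0.93],"gripper": 0.5},{"travel": [-0.005,-0.001,0.185],"angular": [0,0,0.93],"gripper": 0.5},{"travel": [-0.005,-0.001,0.185],"angular": [0,0,0.93],"gripper": -0.5},{"travel": [-0.005,-0.001,0.185],"angular": [0,0,0.93],"gripper": -0.5}]'

```text
t: 3.1
tcp_pos: [0.4588, 0.0102, 0.01]
tool_rot: [[0.211, 0.978, 0.001], [0.978, -0.211, 0.0], [0.001, 0.001, -1.0]]
wrist_force: [0.3, 0.4, 0.2]
width: 0.055
gripper_force: 0.0
```

```bash
python3 p.py 0.458 0.011 0.11 -12
```

```text
t 3.1 p [0.4588 0.0102 0.01  ] yaw -12.2 w 0.055 gf 0.0 F [0.3 0.4 0.2]
travel [ 0.0011 -0.0014 -0.1666] rot/30 [ 0.002 -0.001 -0.005] dz1mm=.00167
```

Request:
servo_tool --rows '[{"travel": [0,0,0],"angular": [0,0,0],"gripper": -0.5},{"travel": [0,0,0],"angular": [0,0,0],"gripper": -0.5},{"travel": [0,0,0],"angular": [0,0,0],"gripper": -0.5},{"travel": [0,0,0],"angular": [0,0,0],"gripper": -0.5},{"travel": [0,0,-0.03],"angular": [0,0,0],"gripper": -0.5},{"travel": [0,0,-0.06],"angular": [0,0,0],"gripper": -0.5},{"travel": [0,0,-0.09],"angular": [0,0,0],"gripper": -0.5},{"travel": [0,0,-0.12],"angular": [0,0,0],"gripper": -0.5},{"travel": [0,0,-0.15],"angular": [0,0,0],"gripper": -0.5},{"travel": [0,0,-0.15],"angular": [0,0,0],"gripper": -0.5}]'

```text
t: 4.1
tcp_pos: [0.4596, 0.0104, 0.1009]
tool_rot: [[0.211, 0.978, 0.004], [0.978, -0.211, 0.001], [0.002, 0.003, -1.0]]
wrist_force: [-0.2, -0.4, -0.8]
width: 0.0404
gripper_force: 20.0
```

```bash
python3 p.py 0.585 -0.276 0.1 -12
```

```text
t 4.1 p [0.4596 0.0104 0.1009] yaw -12.2 w 0.0404 gf 19.999918041285127 F [-0.2 -0.4 -0.8]
travel [-0.4227  0.3048  0.0017] rot/30 [ 0.007 -0.004 -0.005] dz1mm=.00167
```

Request:
servo_tool --rows '[{"travel": [-0.04,0.03,0],"angular": [0,0,0],"gripper": -0.5},{"travel": [-0.09,0.065,0],"angular": [0,0,0],"gripper": -0.5},{"travel": [-0.145,0.105,0],"angular": [0,0,0],"gripper": -0.5},{"travel": [-0.2,0.145,0],"angular": [0,0,0],"gripper": -0.5},{"travel": [-0.26,0.19,0],"angular": [0,0,0],"gripper": -0.5},{"travel": [-0.32,0.23,0],"angular": [0,0,0],"gripper": -0.5},{"travel": [-0.37,0.27,0],"angular": [0,0,0],"gripper": -0.5},{"travel": [-0.41,0.295,0.02],"angular": [0,0,0],"gripper": -0.5},{"travel": [-0.423,0.305,0.05],"angular": [0,0,0],"gripper": -0.5},{"travel": [-0.423,0.305,0.08],"angular": [0,0,0],"gripper": -0.5}]'

```text
t: 5.1
tcp_pos: [0.5831, -0.2785, 0.0492]
tool_rot: [[0.213, 0.977, -0.001], [0.977, -0.213, -0.001], [-0.001, -0.001, -1.0]]
wrist_force: [-0.3, 0.8, -1.1]
width: 0.0405
gripper_force: 20.0
```

```bash
python3 p.py 0.585 -0.276 0.016 -12
```

```text
t 5.1 p [ 0.5831 -0.2785  0.0492] yaw -12.3 w 0.0405 gf 20.000057303113863 F [-0.3  0.8 -1.1]
travel [0.0048 0.0023 0.0553] rot/30 [-0.001  0.002 -0.01 ] dz1mm=.00167
```

Request:
servo_tool --rows '[{"travel": [0.004,0.002,0.02],"angular": [0,0,0],"gripper": -0.5},{"travel": [0.004,0.002,0.035],"angular": [0,0,0],"gripper": -0.5},{"travel": [0.004,0.002,0.045],"angular": [0,0,0],"gripper": -0.5},{"travel": [0.004,0.002,0.051],"angular": [0,0,0],"gripper": -0.5},{"travel": [0.004,0.002,0.055],"angular": [0,0,0],"gripper": -0.5},{"travel": [0.004,0.002,0.055],"angular": [0,0,0],"gripper": -0.5},{"travel": [0.004,0.002,0.055],"angular": [0,0,0],"gripper": -0.5},{"travel": [0.004,0.002,0.055],"angular": [0,0,0],"gripper": 0.13},{"travel": [0.004,0.002,0.055],"angular": [0,0,0],"gripper": 0.13},{"travel": [0.004,0.002,0.055],"angular": [0,0,0],"gripper": 0.13}]'

```text
t: 6.1
tcp_pos: [0.5856, -0.2745, 0.0188]
tool_rot: [[0.211, 0.978, 0.001], [0.978, -0.211, -0.0], [0.0, 0.001, -1.0]]
wrist_force: [1.0, -0.2, -0.1]
width: 0.0517
gripper_force: 0.0
```

```bash
python3 p.py 0.3725 0.3015 0.1 -12
```

```text
t 6.1 p [ 0.5856 -0.2745  0.0188] yaw -12.2 w 0.0517 gf 0.0 F [ 1.  -0.2 -0.1]
travel [ 0.8636 -0.5494 -0.1358] rot/30 [ 0.001 -0.    -0.005] dz1mm=.00167
```

Request:
servo_tool --rows '[{"travel": [0,0,-0.04],"angular": [0,0,0],"gripper": 0.13},{"travel": [0,0,-0.09],"angular": [0,0,0],"gripper": 0.13},{"travel": [0.03,-0.02,-0.14],"angular": [0,0,0],"gripper": 0.4},{"travel": [0.08,-0.05,-0.17],"angular": [0,0,0],"gripper": 0.4},{"travel": [0.14,-0.09,-0.18],"angular": [0,0,0],"gripper": 0.4},{"travel": [0.2,-0.13,-0.18],"angular": [0,0,0],"gripper": 0.4},{"travel": [0.27,-0.17,-0.18],"angular": [0,0,0],"gripper": 0.4},{"travel": [0.34,-0.21,-0.18],"angular": [0,0,0],"gripper": 0.4},{"travel": [0.41,-0.26,-0.18],"angular": [0,0,0],"gripper": 0.4},{"travel": [0.48,-0.305,-0.18],"angular": [0,0,0],"gripper": 0.4}]'

```text
t: 7.1
tcp_pos: [0.4668, 0.0458, 0.1267]
tool_rot: [[0.211, 0.977, 0.001], [0.977, -0.211, 0.001], [0.001, 0.0, -1.0]]
wrist_force: [1.5, 0.4, 0.1]
width: 0.0644
gripper_force: 0.0
```

```bash
python3 p.py 0.3725 0.3015 0.1 -12; python3 - <<'E'
from cell import bot
from h import *
c=bot.read_camera("top"); np.savez("t1.npz",**c); W=cloud(c)
for ce,s,m in blobs(c,"yellow"):
    P=W[m];P=P[np.isfinite(P[:,2])]; T=P[P[:,2]>np.percentile(P[:,2],90)-.008]; print(ce.round(),T.mean(0).round(4))
E
```

```text
t 7.1 p [0.4668 0.0458 0.1267] yaw -12.2 w 0.0644 gf 0.0 F [1.5 0.4 0.1]
travel [ 0.3833 -0.2436  0.0446] rot/30 [ 0.001 -0.001 -0.006] dz1mm=.00167
[433. 190.] [ 0.5853 -0.2699  0.0492]
[193. 271.] [0.3748 0.3001 0.0437]
```

```bash
python3 p.py 0.3725 0.3010 0.1 -12
```

```text
t 7.15 p [0.4634 0.0546 0.1258] yaw -11.6 w 0.0644 gf 0.0 F [-3.1  5.1 -0.8]
travel [ 0.3718 -0.2304  0.0455] rot/30 [-0.009 -0.007  0.015] dz1mm=.00167
```

Request:
servo_tool --rows '[{"travel": [0.05,-0.03,0.01],"angular": [0,0,0],"gripper": 0.4},{"travel": [0.11,-0.07,0.02],"angular": [0,0,0],"gripper": 0.4},{"travel": [0.18,-0.115,0.03],"angular": [0,0,0],"gripper": 0.4},{"travel": [0.25,-0.16,0.04],"angular": [0,0,0],"gripper": 0.4},{"travel": [0.31,-0.2,0.04],"angular": [0,0,0],"gripper": 0.4},{"travel": [0.36,-0.23,0.04],"angular": [0,0,0],"gripper": 0.4},{"travel": [0.382,-0.244,0.04],"angular": [0,0,0],"gripper": 0.4},{"travel": [0.382,-0.244,0.04],"angular": [0,0,0],"gripper": 0.4},{"travel": [0.382,-0.244,0.04],"angular": [0,0,0],"gripper": 0.4},{"travel": [0.382,-0.244,0.04],"angular": [0,0,0],"gripper": 0.4}]'

```text
t: 8.15
tcp_pos: [0.3736, 0.2976, 0.1025]
tool_rot: [[0.213, 0.977, 0.0], [0.977, -0.213, -0.0], [-0.0, 0.0, -1.0]]
wrist_force: [0.9, -0.2, 0.7]
width: 0.0642
gripper_force: 0.0
```

```bash
python3 p.py 0.3725 0.3010 0.01 -12
```

```text
t 8.15 p [0.3736 0.2976 0.1025] yaw -12.3 w 0.0642 gf 0.0 F [ 0.9 -0.2  0.7]
travel [ 0.0051 -0.003   0.1542] rot/30 [ 0.001  0.    -0.01 ] dz1mm=.00167
```

Request:
servo_tool --rows '[{"travel": [0.005,-0.003,0.04],"angular": [0,0,0],"gripper": 0.4},{"travel": [0.005,-0.003,0.08],"angular": [0,0,0],"gripper": 0.4},{"travel": [0.005,-0.003,0.12],"angular": [0,0,0],"gripper": 0.4},{"travel": [0.005,-0.003,0.145],"angular": [0,0,0],"gripper": 0.4},{"travel": [0.005,-0.003,0.154],"angular": [0,0,0],"gripper": 0.4},{"travel": [0.005,-0.003,0.154],"angular": [0,0,0],"gripper": -0.5},{"travel": [0.005,-0.003,0.154],"angular": [0,0,0],"gripper": -0.5},{"travel": [0.005,-0.003,0.154],"angular": [0,0,0],"gripper": -0.5},{"travel": [0.005,-0.003,0.154],"angular": [0,0,0],"gripper": -0.5},{"travel": [0.005,-0.003,0.154],"angular": [0,0,0],"gripper": -0.5}]'

```text
t: 9.15
tcp_pos: [0.3723, 0.3028, 0.0108]
tool_rot: [[0.211, 0.978, 0.001], [0.978, -0.211, 0.001], [0.001, 0.001, -1.0]]
wrist_force: [-0.5, -1.0, 5.9]
width: 0.0404
gripper_force: 20.0
```

```bash
python3 p.py 0.595 -0.223 0.12 -12
```

```text
t 9.15 p [0.3723 0.3028 0.0108] yaw -12.2 w 0.0404 gf 20.001548391301185 F [-0.5 -1.   5.9]
travel [-0.7783  0.5476 -0.1826] rot/30 [ 0.002 -0.003 -0.005] dz1mm=.00167
```

Request:
servo_tool --rows '[{"travel": [0,0,-0.03],"angular": [0,0,0],"gripper": -0.5},{"travel": [0,0,-0.08],"angular": [0,0,0],"gripper": -0.5},{"travel": [-0.01,0.01,-0.14],"angular": [0,0,0],"gripper": -0.5},{"travel": [-0.05,0.035,-0.17],"angular": [0,0,0],"gripper": -0.5},{"travel": [-0.1,0.07,-0.18],"angular": [0,0,0],"gripper": -0.5},{"travel": [-0.16,0.11,-0.18],"angular": [0,0,0],"gripper": -0.5},{"travel": [-0.22,0.155,-0.18],"angular": [0,0,0],"gripper": -0.5},{"travel": [-0.28,0.195,-0.18],"angular": [0,0,0],"gripper": -0.5},{"travel": [-0.33,0.23,-0.18],"angular": [0,0,0],"gripper": -0.5},{"travel": [-0.37,0.26,-0.18],"angular": [0,0,0],"gripper": -0.5}]'

```text
t: 10.15
tcp_pos: [0.4778, 0.0505, 0.1182]
tool_rot: [[0.212, 0.977, 0.0], [0.977, -0.212, 0.0], [0.0, 0.0, -1.0]]
wrist_force: [-0.3, 0.6, -0.9]
width: 0.0403
gripper_force: 20.0
```

```bash
python3 p.py 0.595 -0.223 0.1 -12
```

```text
t 10.15 p [0.4778 0.0505 0.1182] yaw -12.3 w 0.0403 gf 20.000633646268398 F [-0.3  0.6 -0.9]
travel [-0.404   0.2877  0.0303] rot/30 [ 0.    -0.    -0.008] dz1mm=.00167
```

Request:
servo_tool --rows '[{"travel": [-0.05,0.035,0],"angular": [0,0,0],"gripper": -0.5},{"travel": [-0.11,0.08,0.01],"angular": [0,0,0],"gripper": -0.5},{"travel": [-0.17,0.12,0.02],"angular": [0,0,0],"gripper": -0.5},{"travel": [-0.23,0.165,0.03],"angular": [0,0,0],"gripper": -0.5},{"travel": [-0.29,0.205,0.03],"angular": [0,0,0],"gripper": -0.5},{"travel": [-0.34,0.24,0.03],"angular": [0,0,0],"gripper": -0.5},{"travel": [-0.38,0.27,0.03],"angular": [0,0,0],"gripper": -0.5},{"travel": [-0.404,0.288,0.03],"angular": [0,0,0],"gripper": -0.5},{"travel": [-0.404,0.288,0.04],"angular": [0,0,0],"gripper": -0.5},{"travel": [-0.404,0.288,0.05],"angular": [0,0,0],"gripper": -0.5}]'

```text
t: 11.15
tcp_pos: [0.5948, -0.2198, 0.0871]
tool_rot: [[0.211, 0.978, -0.001], [0.978, -0.211, 0.001], [0.001, -0.001, -1.0]]
wrist_force: [0.4, -0.0, -0.6]
width: 0.0402
gripper_force: 20.0
```

```bash
python3 p.py 0.595 -0.223 0.016 -12
```

```text
t 11.15 p [ 0.5948 -0.2198  0.0871] yaw -12.2 w 0.0402 gf 19.999974996317178 F [ 0.4 -0.  -0.6]
travel [-0.0052  0.0017  0.1185] rot/30 [-0.002 -0.002 -0.005] dz1mm=.00167
```

Request:
servo_tool --rows '[{"travel": [-0.003,0.001,0.03],"angular": [0,0,0],"gripper": -0.5},{"travel": [-0.004,0.001,0.06],"angular": [0,0,0],"gripper": -0.5},{"travel": [-0.004,0.001,0.085],"angular": [0,0,0],"gripper": -0.5},{"travel": [-0.004,0.001,0.1],"angular": [0,0,0],"gripper": -0.5},{"travel": [-0.004,0.001,0.11],"angular": [0,0,0],"gripper": -0.5},{"travel": [-0.004,0.001,0.118],"angular": [0,0,0],"gripper": -0.5},{"travel": [-0.004,0.001,0.118],"angular": [0,0,0],"gripper": -0.5},{"travel": [-0.004,0.001,0.118],"angular": [0,0,0],"gripper": 0.13},{"travel": [-0.004,0.001,0.118],"angular": [0,0,0],"gripper": 0.13},{"travel": [-0.004,0.001,0.118],"angular": [0,0,0],"gripper": 0.13}]'

```text
t: 12.15
tcp_pos: [0.5959, -0.2234, 0.0179]
tool_rot: [[0.211, 0.978, 0.001], [0.978, -0.211, -0.0], [0.0, 0.001, -1.0]]
wrist_force: [-0.5, -0.7, 0.0]
width: 0.052
gripper_force: 0.0
```

```bash
python3 p.py 0.453 -0.159 0.12 -12
```

```text
t 12.15 p [ 0.5959 -0.2234  0.0179] yaw -12.2 w 0.052 gf 0.0 F [-0.5 -0.7  0. ]
travel [ 0.0547 -0.2552 -0.1706] rot/30 [ 0.002 -0.    -0.005] dz1mm=.00167
```

Request:
servo_tool --rows '[{"travel": [0,0,-0.04],"angular": [0,0,0],"gripper": 0.13},{"travel": [0,0,-0.09],"angular": [0,0,0],"gripper": 0.13},{"travel": [0,-0.01,-0.14],"angular": [0,0,0],"gripper": 0.13},{"travel": [0.02,-0.06,-0.17],"angular": [0,0,0],"gripper": 0.13},{"travel": [0.03,-0.12,-0.17],"angular": [0,0,0],"gripper": 0.13},{"travel": [0.045,-0.18,-0.17],"angular": [0,0,0],"gripper": 0.13},{"travel": [0.055,-0.23,-0.17],"angular": [0,0,0],"gripper": 0.13},{"travel": [0.055,-0.255,-0.17],"angular": [0,0,0],"gripper": 0.13},{"travel": [0.055,-0.255,-0.17],"angular": [0,0,0],"gripper": 0.13},{"travel": [0.055,-0.255,-0.17],"angular": [0,0,0],"gripper": 0.13}]'

```text
t: 13.15
tcp_pos: [0.454, -0.1589, 0.1199]
tool_rot: [[0.21, 0.978, 0.002], [0.978, -0.21, -0.0], [0.0, 0.002, -1.0]]
wrist_force: [0.3, -0.3, -0.2]
width: 0.0521
gripper_force: 0.0
```

```bash
python3 p.py 0.453 -0.159 0.014 -12;python3 - <<'E'
from cell import bot
from h import *
for n in("top","scene"):
  c=bot.read_camera(n); W=cloud(c); np.savez("c2.npz",**c)
  if n=="scene": cv2.imwrite("pics/s2.png",cv2.resize(c["img"][240:430,140:420,::-1],None,fx=2.5,fy=2.5))
  for ce,s,m in blobs(c,"yellow"):
    P=W[m];P=P[np.isfinite(P[:,2])]; T=P[P[:,2]>np.percentile(P[:,2],90)-.008]; print(n,ce.round(),T.mean(0).round(4))
E
```

```text
t 13.15 p [ 0.454  -0.1589  0.1199] yaw -12.1 w 0.0521 gf 0.0 F [ 0.3 -0.3 -0.2]
travel [-0.0005 -0.002   0.1764] rot/30 [ 0.004 -0.001 -0.005] dz1mm=.00167
top [412. 182.] [ 0.6027 -0.2182  0.049 ]
top [434. 189.] [ 0.5866 -0.2705  0.0494]
scene [257. 229.] [ 0.494  -0.1552  0.2409]
```

View pics/s2.png

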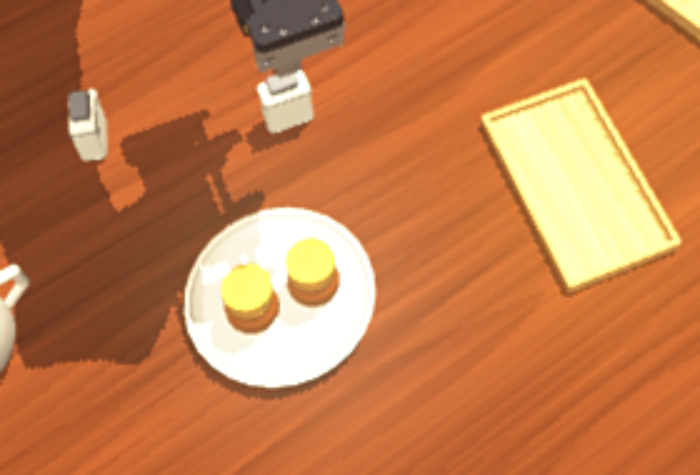

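Both jars stand upright in the dish, lids at crop (247,293) and (311,262), tops at 49 mm. Next is pot A.

Request:
servo_tool --newtons 15 --rows '[{"travel": [0,-0.001,0.04],"angular": [0,0,0],"gripper": 0.13},{"travel": [0,-0.001,0.08],"angular": [0,0,0],"gripper": 0.13},{"travel": [0,-0.001,0.12],"angular": [0,0,0],"gripper": 0.13},{"travel": [0,-0.001,0.15],"angular": [0,0,0],"gripper": 0.13},{"travel": [0,-0.001,0.17],"angular": [0,0,0],"gripper": 0.13},{"travel": [0,-0.001,0.176],"angular": [0,0,0],"gripper": -0.8},{"travel": [0,-0.001,0.176],"angular": [0,0,0],"gripper": -0.8},{"travel": [0,-0.001,0.176],"angular": [0,0,0],"gripper": -0.8},{"travel": [0,-0.001,0.176],"angular": [0,0,0],"gripper": -0.8},{"travel": [0,-0.001,0.176],"angular": [0,0,0],"gripper": -0.8}]'

```text
t: 14.25
tcp_pos: [0.4529, -0.1587, 0.0143]
tool_rot: [[0.211, 0.978, 0.002], [0.978, -0.211, -0.0], [0.0, 0.002, -1.0]]
wrist_force: [-0.6, -0.1, 2.7]
width: 0.0217
gripper_force: 15.0
```

```bash
python3 p.py 0.583 0.216 0.12 8
```

```text
t 14.25 p [ 0.4529 -0.1587  0.0143] yaw -12.2 w 0.0217 gf 14.999639242887497 F [-0.6 -0.1  2.7]
travel [ 0.6562  0.0808 -0.1759] rot/30 [ 0.003  0.    -0.672] dz1mm=.00167
```

Request:
servo_tool --rows '[{"travel": [0,0,-0.03],"angular": [0,0,0],"gripper": -0.8},{"travel": [0,0,-0.08],"angular": [0,0,0],"gripper": -0.8},{"travel": [0.02,0.002,-0.13],"angular": [0,0,0],"gripper": -0.8},{"travel": [0.06,0.01,-0.17],"angular": [0,0,-0.1],"gripper": -0.8},{"travel": [0.12,0.015,-0.176],"angular": [0,0,-0.2],"gripper": -0.8},{"travel": [0.19,0.024,-0.176],"angular": [0,0,-0.3],"gripper": -0.8},{"travel": [0.26,0.032,-0.176],"angular": [0,0,-0.4],"gripper": -0.8},{"travel": [0.33,0.04,-0.176],"angular": [0,0,-0.5],"gripper": -0.8},{"travel": [0.39,0.048,-0.176],"angular": [0,0,-0.6],"gripper": -0.8},{"travel": [0.44,0.054,-0.176],"angular": [0,0,-0.67],"gripper": -0.8}]'

```text
t: 15.25
tcp_pos: [0.5399, 0.0954, 0.1196]
tool_rot: [[-0.142, 0.99, 0.001], [0.99, 0.142, 0.001], [0.001, 0.001, -1.0]]
wrist_force: [0.7, -0.5, -0.7]
width: 0.022
gripper_force: 15.0
```

```bash
python3 p.py 0.583 0.216 0.02 8
```

```text
t 15.25 p [0.5399 0.0954 0.1196] yaw 8.2 w 0.022 gf 14.998569041490555 F [ 0.7 -0.5 -0.7]
travel [0.1887 0.0995 0.1662] rot/30 [ 0.002 -0.001  0.006] dz1mm=.00167
```

Request:
servo_tool --rows '[{"travel": [0.05,0.027,0],"angular": [0,0,0],"gripper": -0.8},{"travel": [0.1,0.053,0],"angular": [0,0,0],"gripper": -0.8},{"travel": [0.15,0.08,0.01],"angular": [0,0,0],"gripper": -0.8},{"travel": [0.18,0.095,0.03],"angular": [0,0,0],"gripper": -0.8},{"travel": [0.188,0.1,0.06],"angular": [0,0,0],"gripper": -0.8},{"travel": [0.188,0.1,0.09],"angular": [0,0,0],"gripper": -0.8},{"travel": [0.188,0.1,0.12],"angular": [0,0,0],"gripper": -0.8},{"travel": [0.188,0.1,0.14],"angular": [0,0,0],"gripper": -0.8},{"travel": [0.188,0.1,0.145],"angular": [0,0,0],"gripper": -0.8},{"travel": [0.188,0.1,0.145],"angular": [0,0,0],"gripper": -0.8}]'

```text
t: 16.25
tcp_pos: [0.5833, 0.2125, 0.0322]
tool_rot: [[-0.138, 0.99, -0.0], [0.99, 0.138, -0.0], [-0.0, -0.0, -1.0]]
wrist_force: [-0.3, -0.1, 0.0]
width: 0.0217
gripper_force: 15.0
```

```bash
python3 p.py 0.583 0.216 0.0192 8
```

```text
t 16.25 p [0.5833 0.2125 0.0322] yaw 7.9 w 0.0217 gf 14.999101907014847 F [-0.3 -0.1  0. ]
travel [0.0058 0.0003 0.0217] rot/30 [-0.     0.    -0.002] dz1mm=.00167
```

Request:
servo_tool --rows '[{"travel": [0.003,0,0.008],"angular": [0,0,0],"gripper": -0.8},{"travel": [0.003,0,0.015],"angular": [0,0,0],"gripper": -0.8},{"travel": [0.003,0,0.021],"angular": [0,0,0],"gripper": -0.8},{"travel": [0.003,0,0.021],"angular": [0,0,0],"gripper": -0.8},{"travel": [0.003,0,0.021],"angular": [0,0,0],"gripper": -0.8},{"travel": [0.003,0,0.021],"angular": [0,0,0],"gripper": -0.1},{"travel": [0.003,0,0.021],"angular": [0,0,0],"gripper": -0.1},{"travel": [0.003,0,0.021],"angular": [0,0,0],"gripper": -0.1},{"travel": [0.003,0,-0.02],"angular": [0,0,0],"gripper": -0.1},{"travel": [0.003,0,-0.08],"angular": [0,0,0],"gripper": -0.1}]'

```text
t: 17.25
tcp_pos: [0.5814, 0.2138, 0.0789]
tool_rot: [[-0.138, 0.99, -0.004], [0.99, 0.138, -0.002], [-0.002, -0.004, -1.0]]
wrist_force: [0.8, 0.6, 0.2]
width: 0.0415
gripper_force: 0.0
```

```bash
python3 p.py 0.3755 -0.302 0.14 62
```

```text
t 17.25 p [0.5814 0.2138 0.0789] yaw 7.9 w 0.0415 gf 0.0 F [0.8 0.6 0.2]
travel [-0.8042 -0.4591 -0.0985] rot/30 [-9.000e-03 -1.000e-03 -1.802e+00] dz1mm=.00167
```

Request:
servo_tool --rows '[{"travel": [0,0,-0.06],"angular": [0,0,0],"gripper": -0.1},{"travel": [-0.04,-0.023,-0.1],"angular": [0,0,-0.1],"gripper": -0.1},{"travel": [-0.1,-0.057,-0.11],"angular": [0,0,-0.2],"gripper": 0},{"travel": [-0.17,-0.097,-0.11],"angular": [0,0,-0.35],"gripper": 0.13},{"travel": [-0.24,-0.137,-0.11],"angular": [0,0,-0.5],"gripper": 0.13},{"travel": [-0.31,-0.177,-0.11],"angular": [0,0,-0.65],"gripper": 0.13},{"travel": [-0.38,-0.217,-0.11],"angular": [0,0,-0.8],"gripper": 0.13},{"travel": [-0.45,-0.257,-0.11],"angular": [0,0,-0.9],"gripper": 0.13},{"travel": [-0.52,-0.297,-0.11],"angular": [0,0,-1],"gripper": 0.13},{"travel": [-0.58,-0.331,-0.11],"angular": [0,0,-1],"gripper": 0.13}]'

```text
t: 18.25
tcp_pos: [0.4332, -0.1599, 0.1466]
tool_rot: [[-0.615, 0.789, 0.001], [0.789, 0.615, 0.0], [-0.0, 0.001, -1.0]]
wrist_force: [1.1, -0.3, -0.4]
width: 0.0517
gripper_force: 0.0
```

```bash
python3 p.py 0.3755 -0.302 0.12 62
```

```text
t 18.25 p [ 0.4332 -0.1599  0.1466] yaw 37.9 w 0.0517 gf 0.0 F [ 1.1 -0.3 -0.4]
travel [-0.1277 -0.2215  0.0442] rot/30 [ 0.001  0.001 -0.802] dz1mm=.00167
```

Request:
servo_tool --rows '[{"travel": [-0.03,-0.05,0],"angular": [0,0,-0.15],"gripper": 0.13},{"travel": [-0.06,-0.1,0],"angular": [0,0,-0.3],"gripper": 0.13},{"travel": [-0.09,-0.15,0.01],"angular": [0,0,-0.45],"gripper": 0.13},{"travel": [-0.115,-0.2,0.02],"angular": [0,0,-0.6],"gripper": 0.13},{"travel": [-0.127,-0.221,0.03],"angular": [0,0,-0.7],"gripper": 0.13},{"travel": [-0.127,-0.221,0.04],"angular": [0,0,-0.8],"gripper": 0.13},{"travel": [-0.127,-0.221,0.045],"angular": [0,0,-0.8],"gripper": 0.13},{"travel": [-0.127,-0.221,0.045],"angular": [0,0,-0.8],"gripper": 0.13},{"travel": [-0.127,-0.221,0.045],"angular": [0,0,-0.8],"gripper": 0.13},{"travel": [-0.127,-0.221,0.045],"angular": [0,0,-0.8],"gripper": 0.13}]'

```text
t: 19.25
tcp_pos: [0.3772, -0.299, 0.1195]
tool_rot: [[-0.883, 0.47, 0.001], [0.47, 0.883, -0.0], [-0.001, 0.0, -1.0]]
wrist_force: [-0.5, 0.1, 0.7]
width: 0.0523
gripper_force: 0.0
```

```bash
python3 p.py 0.3755 -0.302 0.014 62
```

```text
t 19.25 p [ 0.3772 -0.299   0.1195] yaw 62.0 w 0.0523 gf 0.0 F [-0.5  0.1  0.7]
travel [ 0.0003 -0.0058  0.1758] rot/30 [ 0.     0.001 -0.001] dz1mm=.00167
```

Request:
servo_tool --rows '[{"travel": [0,-0.004,0.04],"angular": [0,0,0],"gripper": 0.13},{"travel": [0,-0.005,0.08],"angular": [0,0,0],"gripper": 0.13},{"travel": [0,-0.005,0.12],"angular": [0,0,0],"gripper": 0.13},{"travel": [0,-0.005,0.15],"angular": [0,0,0],"gripper": 0.13},{"travel": [0,-0.005,0.17],"angular": [0,0,0],"gripper": 0.13},{"travel": [0,-0.005,0.176],"angular": [0,0,0],"gripper": -0.8},{"travel": [0,-0.005,0.176],"angular": [0,0,0],"gripper": -0.8},{"travel": [0,-0.005,0.176],"angular": [0,0,0],"gripper": -0.8},{"travel": [0,-0.005,0.176],"angular": [0,0,0],"gripper": -0.8},{"travel": [0,-0.005,0.176],"angular": [0,0,0],"gripper": -0.8}]'

```text
t: 20.25
tcp_pos: [0.376, -0.3023, 0.0144]
tool_rot: [[-0.882, 0.47, 0.002], [0.47, 0.882, -0.001], [-0.002, 0.0, -1.0]]
wrist_force: [-0.7, 0.2, 3.9]
width: 0.0218
gripper_force: 14.8
```

```bash
python3 p.py 0.575 0.276 0.15 8; python3 - <<'E'
from cell import bot
from h import *
c=bot.read_camera("top"); W=cloud(c)
for ce,s,m in blobs(c,"white"):
    P=W[m];P=P[np.isfinite(P[:,2])]
    if len(P)<20: continue
    T=P[P[:,2]>np.percentile(P[:,2],90)-.008]; 
    if .5<T[:,0].mean()<.7: print(ce.round(),T.mean(0).round(4),cv2.minAreaRect(T[:,:2].astype(np.float32)*1000))
cv2.imwrite("pics/t3.png",cv2.resize(c["img"][130:330,170:490,::-1],None,fx=2.4,fy=2.4))
E
```

```text
t 20.25 p [ 0.376  -0.3023  0.0144] yaw 61.9 w 0.0218 gf 14.847093969583511 F [-0.7  0.2  3.9]
travel [ 0.1602  1.0066 -0.2262] rot/30 [0.002 0.003 1.798] dz1mm=.00167
[422. 191.] [ 0.5918 -0.2504  0.0091] ((591.6229858398438, -249.57110595703125), (144.13963317871094, 143.5843963623047), 19.089263916015625)
[233. 185.] [0.583  0.2157 0.0634] ((582.918212890625, 217.1015167236328), (18.407833099365234, 28.47446060180664), 13.31280517578125)
[632. 289.] [ 0.5677 -1.1476 -0.5544] ((470.7032470703125, -1028.5523681640625), (507.2680358886719, 642.2098999023438), 67.70623016357422)
```

View pics/t3.png

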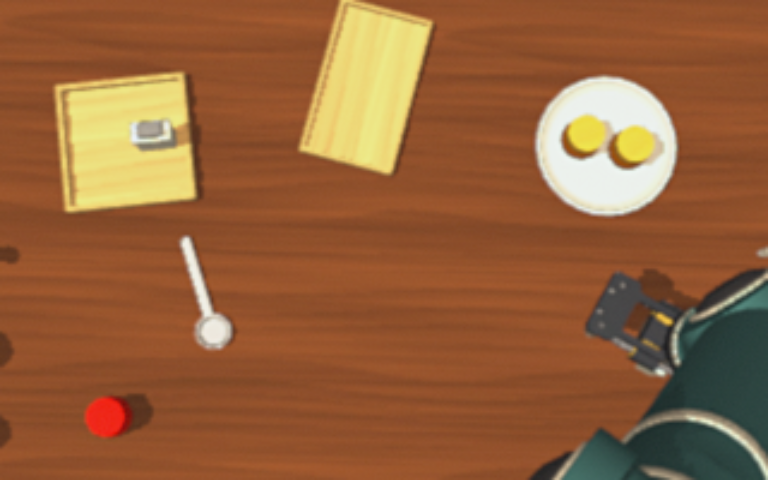

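Pot A stands upright in the square tray at crop (152,133), and the jars stay in the dish at (586,135) and (634,146). Pot B is in the grip.

Request:
servo_tool --rows '[{"travel": [0,0,-0.03],"angular": [0,0,0],"gripper": -0.8},{"travel": [0,0,-0.08],"angular": [0,0,0],"gripper": -0.8},{"travel": [0,0.02,-0.14],"angular": [0,0,0.1],"gripper": -0.8},{"travel": [0.01,0.06,-0.19],"angular": [0,0,0.25],"gripper": -0.8},{"travel": [0.02,0.12,-0.21],"angular": [0,0,0.4],"gripper": -0.8},{"travel": [0.03,0.19,-0.21],"angular": [0,0,0.55],"gripper": -0.8},{"travel": [0.04,0.26,-0.21],"angular": [0,0,0.7],"gripper": -0.8},{"travel": [0.053,0.33,-0.21],"angular": [0,0,0.85],"gripper": -0.8},{"travel": [0.064,0.4,-0.21],"angular": [0,0,1],"gripper": -0.8},{"travel": [0.075,0.47,-0.21],"angular": [0,0,1],"gripper": -0.8}]'

```text
t: 21.3
tcp_pos: [0.4685, -0.0301, 0.1399]
tool_rot: [[-0.528, 0.849, 0.001], [0.849, 0.528, 0.0], [-0.0, 0.001, -1.0]]
wrist_force: [0.1, 0.1, -0.1]
width: 0.0223
gripper_force: 14.8
```

```bash
python3 p.py 0.575 0.276 0.12 8
```

```text
t 21.3 p [ 0.4685 -0.0301  0.1399] yaw 31.8 w 0.0223 gf 14.8448047041893 F [ 0.1  0.1 -0.1]
travel [0.3397 0.4199 0.0335] rot/30 [ 0.001 -0.     0.795] dz1mm=.00167
```

Request:
servo_tool --rows '[{"travel": [0.05,0.06,0],"angular": [0,0,0.15],"gripper": -0.8},{"travel": [0.1,0.124,0],"angular": [0,0,0.3],"gripper": -0.8},{"travel": [0.15,0.185,0],"angular": [0,0,0.45],"gripper": -0.8},{"travel": [0.2,0.247,0],"angular": [0,0,0.6],"gripper": -0.8},{"travel": [0.25,0.31,0],"angular": [0,0,0.7],"gripper": -0.8},{"travel": [0.295,0.365,0],"angular": [0,0,0.795],"gripper": -0.8},{"travel": [0.325,0.402,0],"angular": [0,0,0.795],"gripper": -0.8},{"travel": [0.339,0.42,0.01],"angular": [0,0,0.795],"gripper": -0.8},{"travel": [0.339,0.42,0.03],"angular": [0,0,0.795],"gripper": -0.8},{"travel": [0.339,0.42,0.03],"angular": [0,0,0.795],"gripper": -0.8}]'

```text
t: 22.3
tcp_pos: [0.5728, 0.2714, 0.1192]
tool_rot: [[-0.139, 0.99, -0.004], [0.99, 0.139, -0.003], [-0.003, -0.004, -1.0]]
wrist_force: [0.4, -0.5, -1.6]
width: 0.022
gripper_force: 14.8
```

```bash
python3 p.py 0.575 0.276 0.0194 8
```

```text
t 22.3 p [0.5728 0.2714 0.1192] yaw 8.0 w 0.022 gf 14.84525665640831 F [ 0.4 -0.5 -1.6]
travel [0.0076 0.0053 0.1663] rot/30 [-0.008  0.005 -0.   ] dz1mm=.00167
```

Request:
servo_tool --rows '[{"travel": [0.003,0.002,0.03],"angular": [0,0,0],"gripper": -0.8},{"travel": [0.004,0.002,0.06],"angular": [0,0,0],"gripper": -0.8},{"travel": [0.004,0.002,0.09],"angular": [0,0,0],"gripper": -0.8},{"travel": [0.004,0.002,0.12],"angular": [0,0,0],"gripper": -0.8},{"travel": [0.004,0.002,0.14],"angular": [0,0,0],"gripper": -0.8},{"travel": [0.004,0.002,0.147],"angular": [0,0,0],"gripper": -0.8},{"travel": [0.004,0.002,0.147],"angular": [0,0,0],"gripper": -0.8},{"travel": [0.004,0.002,0.147],"angular": [0,0,0],"gripper": -0.8},{"travel": [0.004,0.002,0.147],"angular": [0,0,0],"gripper": -0.8},{"travel": [0.004,0.002,0.147],"angular": [0,0,0],"gripper": -0.8}]'

```text
t: 23.3
tcp_pos: [0.5758, 0.2769, 0.0342]
tool_rot: [[-0.141, 0.99, 0.001], [0.99, 0.141, 0.001], [0.001, 0.001, -1.0]]
wrist_force: [-0.4, 0.1, -0.5]
width: 0.022
gripper_force: 14.8
```

```bash
python3 p.py 0.575 0.275 0.0194 8
```

```text
t 23.3 p [0.5758 0.2769 0.0342] yaw 8.1 w 0.022 gf 14.845390319824219 F [-0.4  0.1 -0.5]
travel [-0.0029 -0.0018  0.0246] rot/30 [ 0.002 -0.001  0.003] dz1mm=.00167
```

Request:
servo_tool --rows '[{"travel": [0,0,0.01],"angular": [0,0,0],"gripper": -0.8},{"travel": [0,0,0.018],"angular": [0,0,0],"gripper": -0.8},{"travel": [0,0,0.024],"angular": [0,0,0],"gripper": -0.8},{"travel": [0,0,0.024],"angular": [0,0,0],"gripper": -0.8},{"travel": [0,0,0.024],"angular": [0,0,0],"gripper": -0.8},{"travel": [0,0,0.024],"angular": [0,0,0],"gripper": -0.1},{"travel": [0,0,0.024],"angular": [0,0,0],"gripper": -0.1},{"travel": [0,0,0.024],"angular": [0,0,0],"gripper": -0.1},{"travel": [0,0,-0.02],"angular": [0,0,0],"gripper": -0.1},{"travel": [0,0,-0.08],"angular": [0,0,0],"gripper": -0.1}]'

```text
t: 24.3
tcp_pos: [0.5738, 0.2757, 0.08]
tool_rot: [[-0.141, 0.99, -0.004], [0.99, 0.141, -0.003], [-0.002, -0.004, -1.0]]
wrist_force: [0.7, -0.1, -0.0]
width: 0.0414
gripper_force: 0.0
```

```bash
python3 p.py 0.4245 0.1625 0.12 108.7
```

```text
t 24.3 p [0.5738 0.2757 0.08  ] yaw 8.1 w 0.0414 gf 0.0 F [ 0.7 -0.1 -0. ]
travel [-0.152  -0.2732 -0.0652] rot/30 [-0.009 -0.004 -3.354] dz1mm=.00167
```

Request:
servo_tool --rows '[{"travel": [0,0,-0.06],"angular": [0,0,0],"gripper": -0.1},{"travel": [-0.02,-0.035,-0.1],"angular": [0,0,0.1],"gripper": -0.1},{"travel": [-0.05,-0.09,-0.11],"angular": [0,0,0.25],"gripper": -0.1},{"travel": [-0.08,-0.144,-0.11],"angular": [0,0,0.4],"gripper": -0.1},{"travel": [-0.11,-0.198,-0.11],"angular": [0,0,0.55],"gripper": -0.1},{"travel": [-0.135,-0.243,-0.11],"angular": [0,0,0.7],"gripper": -0.1},{"travel": [-0.15,-0.27,-0.1],"angular": [0,0,0.85],"gripper": -0.1},{"travel": [-0.152,-0.273,-0.09],"angular": [0,0,1],"gripper": -0.1},{"travel": [-0.152,-0.273,-0.08],"angular": [0,0,1],"gripper": -0.1},{"travel": [-0.152,-0.273,-0.08],"angular": [0,0,1],"gripper": -0.1}]'

```text
t: 25.3
tcp_pos: [0.4259, 0.1633, 0.1289]
tool_rot: [[0.371, 0.929, -0.001], [0.929, -0.371, -0.001], [-0.001, -0.0, -1.0]]
wrist_force: [-0.4, -0.7, 0.3]
width: 0.0414
gripper_force: 0.0
```

Request:
servo_tool --rows '[{"travel": [0,0,0],"angular": [0,0,0.2],"gripper": -0.1},{"travel": [0,0,0],"angular": [0,0,0.4],"gripper": -0.1},{"travel": [0,0,0],"angular": [0,0,0.6],"gripper": -0.1},{"travel": [0,0,0],"angular": [0,0,0.8],"gripper": -0.1},{"travel": [0,0,0],"angular": [0,0,1],"gripper": -0.1},{"travel": [0,0,0],"angular": [0,0,1],"gripper": -0.1},{"travel": [0,0,0],"angular": [0,0,1],"gripper": -0.1},{"travel": [0,0,0],"angular": [0,0,1],"gripper": -0.1},{"travel": [0,0,0],"angular": [0,0,1],"gripper": -0.1},{"travel": [0,0,0],"angular": [0,0,1],"gripper": -0.1}]'

```text
t: 26.3
tcp_pos: [0.4261, 0.1632, 0.1294]
tool_rot: [[0.787, 0.617, 0.0], [0.617, -0.787, 0.0], [0.0, -0.0, -1.0]]
wrist_force: [0.3, 0.5, 0.3]
width: 0.0415
gripper_force: 0.0
```

```bash
python3 p.py 0.4245 0.1625 0.06 -71.3
```

```text
t 26.3 p [0.4261 0.1632 0.1294] yaw -51.9 w 0.0415 gf 0.0 F [0.3 0.5 0.3]
travel [-0.0028 -0.0008  0.1157] rot/30 [-0.    -0.     0.648] dz1mm=.00167
```

Request:
servo_tool --newtons 30 --rows '[{"travel": [-0.003,-0.001,0.03],"angular": [0,0,0.2],"gripper": -0.1},{"travel": [-0.003,-0.001,0.06],"angular": [0,0,0.4],"gripper": -0.1},{"travel": [-0.003,-0.001,0.09],"angular": [0,0,0.6],"gripper": -0.1},{"travel": [-0.003,-0.001,0.12],"angular": [0,0,0.65],"gripper": -0.1},{"travel": [-0.003,-0.001,0.15],"angular": [0,0,0.65],"gripper": -0.1},{"travel": [-0.003,-0.001,0.18],"angular": [0,0,0.65],"gripper": -0.1},{"travel": [-0.003,-0.001,0.195],"angular": [0,0,0.65],"gripper": -0.1},{"travel": [-0.003,-0.001,0.204],"angular": [0,0,0.65],"gripper": -0.1},{"travel": [-0.003,-0.001,0.204],"angular": [0,0,0.65],"gripper": -0.1},{"travel": [-0.003,-0.001,0.204],"angular": [0,0,0.65],"gripper": -0.1}]'

```text
t: 27.3
tcp_pos: [0.4247, 0.1627, 0.0075]
tool_rot: [[0.948, 0.319, 0.001], [0.319, -0.948, 0.0], [0.001, -0.0, -1.0]]
wrist_force: [0.1, -0.0, 1.0]
width: 0.0413
gripper_force: 0.0
```

```bash
python3 p.py 0.4245 0.1625 0.002 -71.3
```

```text
t 27.3 p [0.4247 0.1627 0.0075] yaw -71.4 w 0.0413 gf 0.0 F [ 0.1 -0.   1. ]
travel [-0.0004  0.0002  0.0091] rot/30 [-0.    -0.002 -0.004] dz1mm=.00167
```

Go down 5.5 mm, close, and make a small test lift.

Request:
servo_tool --rows '[{"travel": [0,0,0.005],"angular": [0,0,0],"gripper": -0.1},{"travel": [0,0,0.009],"angular": [0,0,0],"gripper": -0.1},{"travel": [0,0,0.009],"angular": [0,0,0],"gripper": -1},{"travel": [0,0,0.009],"angular": [0,0,0],"gripper": -1},{"travel": [0,0,0.009],"angular": [0,0,0],"gripper": -1},{"travel": [0,0,0.009],"angular": [0,0,0],"gripper": -1},{"travel": [0,0,0.009],"angular": [0,0,0],"gripper": -1},{"travel": [0,0,0.009],"angular": [0,0,0],"gripper": -1},{"travel": [0,0,0.009],"angular": [0,0,0],"gripper": -1},{"travel": [0,0,0.009],"angular": [0,0,0],"gripper": -1}]'

```text
t: 28.3
tcp_pos: [0.4243, 0.1626, 0.0017]
tool_rot: [[0.948, 0.319, 0.0], [0.319, -0.948, 0.0], [0.0, -0.0, -1.0]]
wrist_force: [-0.0, -0.1, 0.7]
width: 0.0092
gripper_force: 30.0
```

```bash
python3 p.py 0.644 -0.003 0.09 -103.4
```

```text
t 28.3 p [0.4243 0.1626 0.0017] yaw -71.4 w 0.0092 gf 29.998375475406647 F [-0.  -0.1  0.7]
travel [ 0.2591  0.3784 -0.1472] rot/30 [-0.    -0.     1.066] dz1mm=.00167
```

Request:
servo_tool --rows '[{"travel": [0,0,-0.02],"angular": [0,0,0],"gripper": -1},{"travel": [0,0,-0.06],"angular": [0,0,0],"gripper": -1},{"travel": [0.01,0.02,-0.11],"angular": [0,0,0],"gripper": -1},{"travel": [0.04,0.06,-0.14],"angular": [0,0,0.15],"gripper": -1},{"travel": [0.08,0.115,-0.15],"angular": [0,0,0.3],"gripper": -1},{"travel": [0.12,0.175,-0.15],"angular": [0,0,0.45],"gripper": -1},{"travel": [0.165,0.24,-0.15],"angular": [0,0,0.6],"gripper": -1},{"travel": [0.205,0.3,-0.15],"angular": [0,0,0.75],"gripper": -1},{"travel": [0.24,0.35,-0.15],"angular": [0,0,0.9],"gripper": -1},{"travel": [0.26,0.374,-0.15],"angular": [0,0,1],"gripper": -1}]'

```text
t: 29.3
tcp_pos: [0.6454, -0.0037, 0.0914]
tool_rot: [[0.979, -0.203, 0.001], [-0.203, -0.979, -0.002], [0.001, 0.002, -1.0]]
wrist_force: [1.0, 0.6, -0.5]
width: 0.0095
gripper_force: 30.0
```

```bash
python3 p.py 0.646 0.001 0.03 -103.4; python3 - <<'E'
from cell import bot
import cv2
c=bot.read_camera("scene"); cv2.imwrite("pics/s4.png",cv2.resize(c["img"][130:380,220:520,::-1],None,fx=2.3,fy=2.3))
E
```

```text
t 29.3 p [ 0.6454 -0.0037  0.0914] yaw -101.7 w 0.0095 gf 29.996800124645233 F [ 1.   0.6 -0.5]
travel [-0.0008 -0.0081  0.1024] rot/30 [ 0.004 -0.003  0.056] dz1mm=.00167
```

View pics/s4.png

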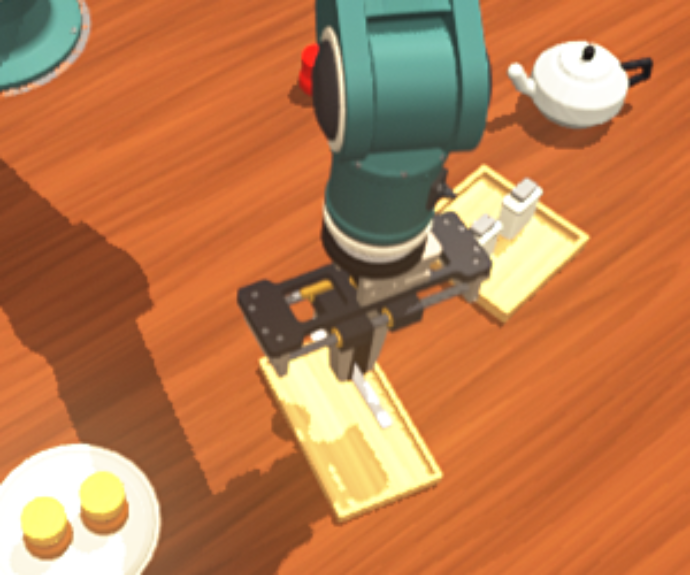

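The spoon is held level over the long tray, handle at crop (370,395), and both pots stand in the square tray at (490,235) and (521,205). Now I'll lower it.

Request:
servo_tool --rows '[{"travel": [0,-0.006,0.03],"angular": [0,0,0.056],"gripper": -1},{"travel": [0,-0.008,0.06],"angular": [0,0,0.056],"gripper": -1},{"travel": [0,-0.008,0.09],"angular": [0,0,0.056],"gripper": -1},{"travel": [0,-0.008,0.115],"angular": [0,0,0.056],"gripper": -1},{"travel": [0,-0.008,0.125],"angular": [0,0,0.056],"gripper": -1},{"travel": [0,-0.008,0.125],"angular": [0,0,0.056],"gripper": -1},{"travel": [0,-0.008,0.125],"angular": [0,0,0.056],"gripper": -1},{"travel": [0,-0.008,0.125],"angular": [0,0,0.056],"gripper": -1},{"travel": [0,-0.008,0.125],"angular": [0,0,0.056],"gripper": -1},{"travel": [0,-0.008,0.125],"angular": [0,0,0.056],"gripper": -1}]'

```text
t: 30.35
tcp_pos: [0.6449, 0.0044, 0.0171]
tool_rot: [[0.974, -0.226, 0.001], [-0.226, -0.974, 0.0], [0.001, -0.0, -1.0]]
wrist_force: [0.7, -0.3, -0.2]
width: 0.0096
gripper_force: 30.0
```

```bash
python3 p.py 0.646 0.001 0.006 -103.4
```

```text
t 30.35 p [0.6449 0.0044 0.0171] yaw -103.1 w 0.0096 gf 29.997598528862 F [ 0.7 -0.3 -0.2]
travel [0.003  0.0051 0.0186] rot/30 [-0.001 -0.002  0.01 ] dz1mm=.00167
```

Request:
servo_tool --rows '[{"travel": [0.003,0.005,0.005],"angular": [0,0,0],"gripper": -1},{"travel": [0.003,0.005,0.01],"angular": [0,0,0],"gripper": -1},{"travel": [0.003,0.005,0.015],"angular": [0,0,0],"gripper": -1},{"travel": [0.003,0.005,0.0185],"angular": [0,0,0],"gripper": -1},{"travel": [0.003,0.005,0.0185],"angular": [0,0,0],"gripper": -1},{"travel": [0.003,0.005,0.0185],"angular": [0,0,0],"gripper": -0.4},{"travel": [0.003,0.005,0.0185],"angular": [0,0,0],"gripper": -0.4},{"travel": [0.003,0.005,0.0185],"angular": [0,0,0],"gripper": -0.4},{"travel": [0.003,0.005,0.0185],"angular": [0,0,0],"gripper": -0.4},{"travel": [0.003,0.005,-0.02],"angular": [0,0,0],"gripper": -0.4}]'

```text
t: 31.35
tcp_pos: [0.6435, 0.0013, 0.0262]
tool_rot: [[0.974, -0.226, -0.005], [-0.226, -0.974, -0.0], [-0.005, 0.001, -1.0]]
wrist_force: [-0.9, 0.8, -0.5]
width: 0.0275
gripper_force: 0.0
```

Request:
servo_tool --rows '[{"travel": [0,0,-0.06],"angular": [0,0,0],"gripper": -0.4},{"travel": [0,0,-0.13],"angular": [0,0,0],"gripper": -0.4},{"travel": [0,0,-0.2],"angular": [0,0,0],"gripper": -0.4},{"travel": [-0.05,0,-0.25],"angular": [0,0,0],"gripper": -0.4},{"travel": [-0.11,0,-0.28],"angular": [0,0,0],"gripper": -0.4},{"travel": [-0.18,0,-0.28],"angular": [0,0,0],"gripper": -0.4},{"travel": [-0.25,0,-0.28],"angular": [0,0,0],"gripper": -0.4},{"travel": [-0.31,0,-0.28],"angular": [0,0,0],"gripper": -0.4},{"travel": [-0.35,0,-0.28],"angular": [0,0,0],"gripper": -0.4},{"travel": [-0.37,0,-0.28],"angular": [0,0,0],"gripper": -0.4}]'

```text
t: 32.35
tcp_pos: [0.427, 0.052, 0.196]
tool_rot: [[0.974, -0.226, -0.002], [-0.226, -0.974, 0.002], [-0.003, -0.002, -1.0]]
wrist_force: [1.5, 0.5, -0.6]
width: 0.0275
gripper_force: 0.0
```

```bash
python3 - <<'E'
from cell import bot
import numpy as np
from h import *
cs={}
for n in("top","scene"):
    c=cs[n]=bot.read_camera(n)
    W=cloud(c)
    for k in("yellow","white"):
      for ce,s,m in blobs(c,k):
        P=W[m];P=P[np.isfinite(P[:,2])]
        if len(P)<20: continue
        T=P[P[:,2]>np.percentile(P[:,2],90)-.008]
        if .35<T[:,0].mean()<.72 and abs(T[:,1].mean())<.5: print(n,k,ce.round(),T.mean(0).round(4))
cv2.imwrite("pics/t5.png",cv2.resize(cs["top"]["img"][120:340,90:550,::-1],None,fx=1.7,fy=1.7)); cv2.imwrite("pics/s5.png",cs["scene"]["img"][:,:,::-1])
E
```

```text
top yellow [413. 186.] [ 0.5949 -0.2205  0.0496]
top yellow [433. 190.] [ 0.5857 -0.2697  0.0494]
top white [321. 171.] [0.6374 0.0042 0.0098]
top white [422. 191.] [ 0.5919 -0.2512  0.0089]
top white [233. 186.] [0.584  0.2155 0.0637]
top white [207. 188.] [0.5758 0.2777 0.0632]
top white [132. 222.] [0.4872 0.4509 0.0678]
top white [319. 229.] [0.4153 0.0123 0.5795]
top white [511. 232.] [ 0.489  -0.4643  0.0774]
scene white [311.  23.] [0.4277 0.0058 0.5591]
scene white [330.  99.] [0.4491 0.0319 0.4072]
scene white [354. 104.] [0.4567 0.0777 0.3745]
scene white [469. 166.] [0.4891 0.4418 0.0682]
scene white [415. 222.] [0.5226 0.2371 0.0053]
scene white [440. 234.] [0.5806 0.2401 0.0619]
scene white [368. 317.] [ 0.6489 -0.0122  0.0064]
scene white [251. 360.] [ 0.5874 -0.2545  0.0108]
scene white [123. 369.] [ 0.4806 -0.4639  0.0795]
```

View pics/t5.png

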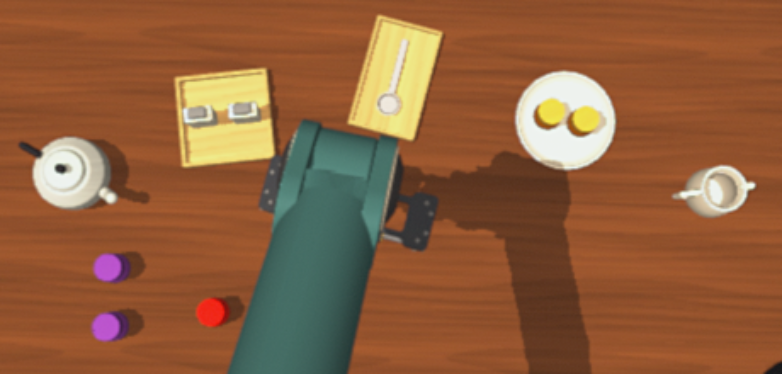

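View pics/s5.png

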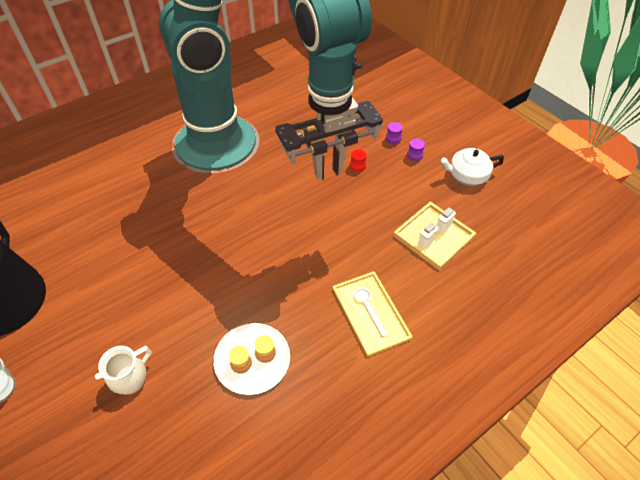

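Everything is in place. The jars are in the dish at (413,186) and (433,190) in the top view, with tops at about 49 mm. The pots stand in the square tray at (207,188) and (233,186). The spoon lies lengthwise in the long tray at (321,171), with its top at about 10 mm. The jug, teapot and look-alikes haven't moved, so I'll hand it in.

```bash
python3 -c "
from cell import bot
print(bot.sign_off())"
```

```text
the job is handed in; nothing more can be done
None
```

The job is handed in, at about 32 s of the 120 s allowed: both honey jars stand in the round dish, both sweetener dispensers stand in the square tray, the spoon lies lengthwise in the long tray, and the milk jug, teapot and look-alike jars were left where they stood.

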